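Clamp the tube block on the platform shaker with the hold-down arm and wing nut

TASK

Make the aluminium tube block fast on the shaker: swing the hold-down arm across it by its black knob until it comes fully home against the stop post, then run the wing nut down clockwise, in short arcs between the two staining jars, until you feel the arm's pad grip the block finger-tight, neither loose nor overtightened. Do not shift or knock over the jars, the tubes or the block, and let go at the end.

Things in the scene. Friction and masses are not known exactly. Their poses are not given: they have to be found in the camera images.
- shaker: white platform shaker, fixed to the worktop; platform 212 x 226 mm, top of its rubber mat 65 mm high. Origin: centre of its underside; x away from its control panel, y left, z up. In its frame the nut's stud is at x -0.052, y 0, the block's centre at x 0.014, y 0, and the stop post (8 mm, rubber sleeve 11 mm) at x 0.076, y -0.0165, top 144 mm high
- nut_wings (a point): middle of the wing nut, on its axis. The wings are one upright blade 8 mm thick, 46 mm long, flat over the middle 20 mm, from 13 mm below to 11 mm above this point (ears at its ends up to 15 mm). Below it a round hub 17 mm across, then a flange 22 mm across, its underside 21 mm below this point. x along the blade, y through its thickness, z up
- wing_nut (a joint): nut angle, rad; grows clockwise from above, which tightens and sinks nut and arm 2.2 mm per rad. Starts -0.3 to 0.6; at 0 the blade lies square across the arm, with which it swings. Lock nut: up to 0.2 N m of friction either way, stays where it is left. The load adds an unscrewing torque, 0.08 N m per rad from first touch (mean of what is felt after a nudge back and one forth)
- bar_knob (a point): centre of the black upright knob near the free end of the hold-down arm, 16 mm across, from 17 mm below (the arm's top) to 11 mm above this point; 106 mm from the stud's axis
- clamp_bar (a joint): angle of the hold-down arm about the stud, rad: 0 = straight across the block (along the shaker's x), home against the stop post; starts 0.38 to 0.6 open, free end swung to the shaker's +y (left). About 0.25 N m of friction, more than the nut drags it with; stays where it is left
- bar_run: steel hold-down arm, 22 mm wide, 8 mm thick, held level; its rubber pad is 66 mm from the stud. Origin: stud axis, underside; x along it. The pad's set screw stands anywhere in 6.4 mm, unseen: it first touches at nut angle 1.0 to 4.0, then 35 N per rad. Finger-tight is 36 to 68 N: 1.0 to 1.9 rad past touch, mean torque felt about 0.11 to 0.18 N m; over 90 N is overtight
- block: solid aluminium tube block 64 x 130 x 50 mm, loose between the corner lips of the platform, long side along the shaker's y; four tube holes in each end, none in the middle, the left (+y) end empty; origin at the centre of its underside, z up
- tube_a: capped glass tube, 114 mm long, cap 18 mm wide, standing in a blind hole in the right (-y) end of the block, its foot 6 mm above the block's underside; origin at the bottom of the tube, z along it
- tube_b: capped glass tube, 114 mm long, cap 18 mm wide, standing in a blind hole in the right (-y) end of the block, its foot 6 mm above the block's underside; origin at the bottom of the tube, z along it
- tube_c: capped glass tube, 114 mm long, cap 18 mm wide, standing in a blind hole in the right (-y) end of the block, its foot 6 mm above the block's underside; origin at the bottom of the tube, z along it
- jar_left: square glass staining jar 60 mm wide, round lid 65 mm across (top 98 mm, lid knob 105 mm above the underside), loose on the platform, left (+y) of the nut; origin centre of its underside, z up. Its lid comes to about 32 mm from the nut's axis, as high as the wings, so fingers can open wide only along the gap between the jars (the shaker's x)
- jar_right: square glass staining jar 60 mm wide, round lid 65 mm across (top 98 mm, lid knob 105 mm above the underside), loose on the platform, right (-y) of the nut; origin centre of its underside, z up. Its lid comes to about 32 mm from the nut's axis, as high as the wings, so fingers can open wide only along the gap between the jars (the shaker's x)
Things that resemble listed ones, but are neither listed nor needed, are in the scene too. What is shaped like the jar_left but green or orange is not meant. What is shaped like the jar_right but green is not meant.

How it is judged:
By the outcome, as a careful person would: the job done as asked, in the order asked, and still so for the second after the job is handed in, with the robot touching nothing.
It also fails if it takes over 72 s, if anything falls off the work surface, if the arm or the gripper's body presses on something with over 40 N, if the wrist force passes 120 N, or if a joint passes its speed limit or range.

ROBOT

A 6-joint arm with a two-finger parallel gripper is mounted at the origin on a cart in front of the work surface, level with it; the furniture and walls round the work are solid. World frame = base frame: x ahead of the robot, y to its left, z up, the work surface at z = 0. Lengths are in m, angles in rad, forces in N, time in s.
With the tool pointing down it reaches from about 0.375 to 0.925 m from the base axis. Payload 5.7 kg.
Tool frame: the origin (TCP) lies midway between the tips of the shut fingers; the grasp point (between the pads) lies 19 mm behind it; z points along the fingers, y is the line along which they close (so a half turn about z gives the same grasp; the last joint's range is limited). The gripper opens to 88 mm and grips with 3 to 60 N. Pads are 20 mm wide; open, the fingers measure 115 mm over their backs; the gripper's body (75 mm by 178 mm) begins 61 mm behind the grasp point.
Start: joints at [1.005, 0.359, 1.51, -0, 1.272, -0.115], TCP at [0.261, 0.54, 0.223] pointing down, gripper open.
Joint ranges: [-2.97, 2.97], [-1.01, 2.36], [0.21, 2.38], [-0.96, 4.11], [0.2, 2.71], [-2.98, 2.98]. Speed limits (rad/s): [2.39, 2.39, 3.14, 3.14, 3.14, 3.14].

INTERFACE

Orientations are given as a rotation vector (axis times angle).
In Python, from bench import env, capture, order gives the robot as it stands.
- The arm moves only by the tool servo_tool, never from a script. Its argument "commands" is a list of rows, each an object of numbers: "jaw": the opening, from 0 (shut) to 1 (fully open); "tx", "ty", "tz": the shift along the tool's x, y, z in cm; "twist": the turn about the tool's z in rad. In form: [{"jaw": .., "tx": .., "ty": .., "tz": .., "twist": ..}, ...]. A call has 1 to 10 rows; each row shifts and turns the commanded pose from where the row before left it, along the tool's axes as they then stand; what a row does not reach is not made up. A row lasts 1/10 s, in which the tool goes at most 50 mm and 8.59 degrees, less where a joint would pass 70% of its speed; a pose out of reach is approached as far as the arm can. A call with a gripper value outside its range is refused whole. The fingers move at their own pace and stop on an object; "force" is the grip in N (left out, the last holds). Time passes only in rows, so rows that do not move let the fingers close. It gives the time, the measured TCP pose, the force, the opening and the grip force at its end, in the units of the state.
- env.get_state(): the state, without advancing time (a new reading comes with each control period).
- capture(name): name is "scene" or "top"; returns a dict with "pixels" (420x560x3 uint8, red, green, blue), "camera_matrix" (3x3 intrinsics, pixels), "R" (3x3) and "t" (3): a world point X has camera coordinates R X + t. Camera axes: x right, y down, z forward; pixel columns grow to the right and rows downward; lengths in m; the calibration is good to about 2 mm. A picture is of the moment at which its call begins. There is no depth.
- order.close_job(): hands the job in; it is judged then, once.
The state is a dict: "time_s": time; "joints": joint angles; "dq": joint speeds; "joint_torque": joint torques, N m; "position": TCP position; "orientation": TCP orientation; "contact_force": force on the tool from outside, world axes, zero at the start; "ft_torque": the same for the moment, N m; "grip_width": opening from 0.0 (shut) to 1.0 (fully open); "finger_force": force on a finger pad.
Only numpy, scipy, OpenCV 4.12 (cv2) and the standard library are available. Lean on these libraries where they do the work, as an engineer would, in place of code of your own. Each camera call takes 0.05 s, during which the arm holds its last target. There are 200 camera calls.

## Working session

There is one attempt and no reset: what is moved stays moved. The work goes in short steps, Python scripts to look and compute and a tool call to move; the robot and the scene stay as the last step left them, time stands still between calls to the robot, and variables do not carry over. Pictures are saved under pics/ and viewed, at most 10 in all, crops included, and the job is handed in when it is done.

Besides the shell and the picture viewer there is one more tool, called after "Emit:" as a command line: name --argument value ..., lists and objects as JSON in quotes. servo_tool: Moves the arm, as the interface text tells. Its arguments: {"type":"object","properties":{"commands":{"type":"array"},"force":{"type":"number"}},"required":["commands"]}

```bash
mkdir -p pics; ls; cat > h.py <<'E'
import numpy as np, cv2
from bench import env, capture, order
def save(n,f):
    c=capture(n); cv2.imwrite(f'pics/{f}.png',c['pixels'][:,:,::-1]); np.savez(f'pics/{f}.npz',**c); return c
def ray(c,u,v,z):
    d=c['R'].T@np.linalg.solve(c['camera_matrix'],[u,v,1.]); o=-c['R'].T@c['t']; return o+d*(z-o[2])/d[2]
def proj(c,X):
    p=c['camera_matrix']@(c['R']@np.array(X)+c['t']); return p[:2]/p[2]
E
python3 - <<'E'
from h import *
a=save('scene','s0');b=save('top','t0')
for c in(a,b): print(-c['R'].T@c['t'], c['camera_matrix'][0,0], c['R'].round(2).tolist())
s=env.get_state(); print(s)
E
```

```text
pics
[0.29644747 0.49850278 0.78176721] 454.49155215928835 [[-0.92, -0.38, -0.01], [-0.29, 0.72, -0.63], [0.25, -0.58, -0.77]]
[ 0.44984362 -0.01148572  0.96049572] 485.3975998391209 [[-0.01, -1.0, -0.02], [-1.0, 0.01, -0.06], [0.06, 0.02, -1.0]]
{'time_s': 0.1, 'joints': array([ 1.00488916e+00,  3.59415577e-01,  1.51132227e+00, -8.42563553e-06,
        1.27251689e+00, -1.15093750e-01]), 'dq': array([-0.00071618, -0.00315422, -0.00171749, -0.00160921,  0.00155267,
       -0.00054656]), 'joint_torque': array([-3.52884590e-04, -5.16359854e+01, -2.71407616e+01,  6.75866590e-02,
        2.77228933e-02,  1.62902801e-06]), 'position': array([0.26108493, 0.53951737, 0.22190476]), 'orientation': array([-7.02028378e-01, -3.06158699e+00,  2.46469342e-03]), 'contact_force': array([-0.69453105,  0.06413225,  0.10610415]), 'ft_torque': array([ 0.03108815, -0.03828583,  0.0086669 ]), 'finger_force': 0.0, 'grip_width': 1.0000628790311243}
```

View pics/t0.png

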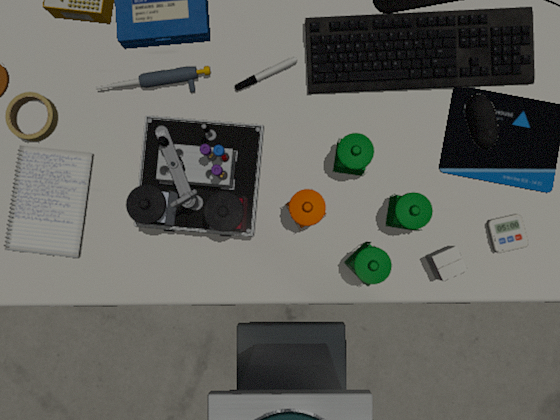

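View pics/s0.png

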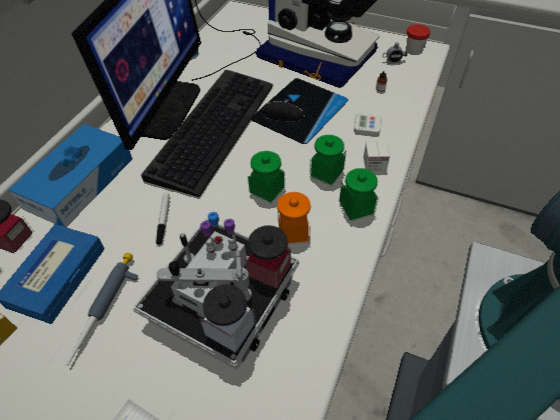

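The top view shows the shaker at about (203,178). The black-lidded jars are at (148,203) and (223,210), the nut at about (190,203), the arm's knob near (163,132) and the post near (208,131). What could be mistaken for the jars: orange lid (307,207), and green lids (355,152), (413,210) and (372,265). None of these is on the shaker. What could be mistaken for the arm's knob: the post top (208,131) and the pad screw on the arm. I'll check the choice in one close crop.

```bash
python3 - <<'E'
from h import *
a=cv2.imread('pics/t0.png')[110:245,120:275]; b=cv2.imread('pics/s0.png')[200:370,125:310]
A=cv2.resize(a,(400,348),interpolation=3);B=cv2.resize(b,(400,367),interpolation=3)
o=np.zeros((367,800,3),np.uint8);o[:348,:400]=A;o[:,400:]=B
o=np.clip(255*(o/255.)**.6,0,255).astype(np.uint8);cv2.imwrite('pics/c0.png',o)
E
```

```text
(no output)
```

View pics/c0.png

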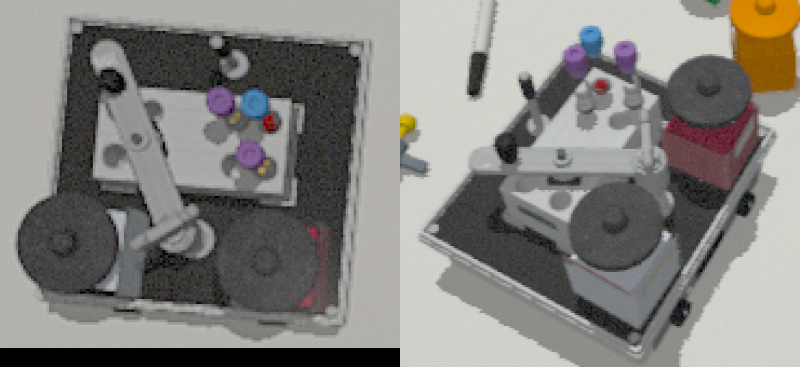

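The crop shows the hold-down arm, with its black knob at top-view (162.6,141). The blade runs from (171,204) to (197,192) and the post top is at (203.7,126). In the scene view the knob is at (174,268) and the nut is near (239,265). The grey-white and red jars with black lids on the platform are the listed ones.

```bash
python3 - <<'E'
from h import *
from scipy.optimize import least_squares
a=dict(np.load('pics/s0.npz'));b=dict(np.load('pics/t0.npz'))
def blob(c,u,v,r):
    g=cv2.cvtColor(c['pixels'],cv2.COLOR_RGB2GRAY); w=g[v-r:v+r+1,u-r:u+r+1]; 
    return w
print(blob(b,163,141,7)); print(blob(a,174,268,8))
def tri(p,q):
    P=[c['camera_matrix']@np.c_[c['R'],c['t']] for c in(b,a)]
    X=cv2.triangulatePoints(P[0],P[1],np.array(p,float),np.array(q,float))[:,0];X=X[:3]/X[3]
    return X, proj(b,X)-p, proj(a,X)-q
T=lambda x,y:(120+x/2.58-.3,110+y/2.58-.3)
S=lambda x,y:(125+(x-400)/2.162-.3,200+y/2.16-.3)
print('knobtop',tri(T(110,80),S(506,146)))
print('posttop',tri(T(216,42),S(525,80)))
print('jarL knob',tri(T(64,241),S(616,218)));print('jarR knob',tri(T(266,260),S(708,84)))
cs=[T(72,20),T(366,44),T(332,318)]; C=np.array([ray(b,*p,.067)[:2] for p in cs]);print(C, np.linalg.norm(np.diff(C,axis=0),axis=1))
post=ray(b,*T(216,42),.144)[:2]; L=[ray(b,*T(x,y),.165)[:2] for x,y in((135,243),(197,211))]
print('post',post,'blade',L,np.mean(L,0), np.linalg.norm(L[0]-L[1]))
src=np.array([[.106,.113],[.106,-.113],[-.106,-.113],[.076,-.0165]]);D=np.vstack([C,post])
f=lambda p:((src@np.array([[np.cos(p[2]),np.sin(p[2])],[-np.sin(p[2]),np.cos(p[2])]])+p[:2]-D).ravel())
r=least_squares(f,[.5,.1,0]);print(r.x,(r.fun*1000).round(1))
E
```

```text
[[119 137 128 133 130 136 145 128 125 124 101 106 107  75  12]
 [ 80 124 135 130 116 121 120 106 111 112 108 106 109  91  22]
 [ 62 103 112 105  81  50  40  46  80 100 106 107 108  96  54]
 [ 30  83  84  16   0   0   4   0   7  65  97 105 109 110  85]
 [ 25  57  55   9  15  13  10  11  16   0  39  83 104 113  91]
 [  9  29  29   1  15  17  15  11  19   0   0  35  92 111 101]
 [ 20   6  16   9   8  18  17  17  15  11   2   0  73 107 112]
 [ 20  22  15  17  27  28  20  14   0   1   1   0  44  90 115]
 [ 20  16  11  16   6   8  25  17  11  12   1   0  13  80 112]
 [ 23  21   3   2   8   5   1  16  15   1   3   0  20  85 111]
 [ 19  15  11  23  20   4   0   3   1   6   1   2  26  85 107]
 [ 23  15  13  34  48  30  12   0   0   0   7  53  83  96 105]
 [ 15  24  17  49  62  54  43  31  32  37  34  89 113 109 106]
 [ 11  20  31  68  72  57  58  51  49  73  85  96 107 108 104]
 [ 21  18  34  63  71  73  83  88  80  94 110 107 104 107 104]]
[[188 187 185 187 184 182 155 101  75  66  46  23  23  22  18  28  23]
 [184 184 186 187 176 141  79  38  32  28  24  22  23  25  29  25  27]
 [186 182 18
[... 1171 characters left out ...]
5]))
posttop (array([0.64463144, 0.13931155, 0.13649274]), array([-0.0329994 , -0.07799501]), array([0.09392228, 0.01697955]))
jarL knob (array([0.51035799, 0.23282405, 0.16245199]), array([-0.02868276, -0.075442  ]), array([0.10019535, 0.01396225]))
jarR knob (array([0.49715235, 0.10274847, 0.16164247]), array([-0.14091904, -0.39778937]), array([0.4728526 , 0.05171924]))
[[0.67885521 0.25732785]
 [0.65767875 0.04299558]
 [0.45998714 0.06887727]] [0.21537586 0.19937862]
post [0.64272069 0.13788102] blade [array([0.50819579, 0.18618013]), array([0.52826734, 0.14630049])] [0.51823157 0.16624031] 0.04464585794491202
[ 0.56817766  0.16398738 -0.1110255 ] [ 7.2  7.2  3.3 -3.1 -9.7 -5.4 -0.8  1.3]
```

Nut axis is at about (0.5175, 0.1665), yaw −0.10. The knob is at (0.617, 0.206, 0.153), 107 mm from the stud (106 expected), so the arm stands about 0.48 open. The blade is 45 mm long (46 expected), with the nut angle near −0.1. The measurements agree with the given sizes, so I'll approach the knob's +y side with the fingers shut.

Emit:
servo_tool --commands '[{"jaw": 0,"twist": -0.15},{"jaw": 0,"twist": -0.15},{"jaw": 0,"twist": -0.15},{"jaw": 0,"tx": -3,"ty": -2.5},{"jaw": 0,"tx": -3,"ty": -2.5},{"jaw": 0,"tx": -3,"ty": -2.5},{"jaw": 0,"tx": -3,"ty": -2.5},{"jaw": 0,"tx": -3,"ty": -2.5},{"jaw": 0,"tx": -3,"ty": -2.5},{"jaw": 0,"tx": -3,"ty": -2.5}]' --force 20

```text
invalid input at $.commands[0]: expected keys jaw, tx, ty, tz, twist
```

Emit:
servo_tool --commands '[{"jaw": 0,"tx": 0,"ty": 0,"tz": 0,"twist": -0.15},{"jaw": 0,"tx": 0,"ty": 0,"tz": 0,"twist": -0.15},{"jaw": 0,"tx": 0,"ty": 0,"tz": 0,"twist": -0.15},{"jaw": 0,"tx": -3,"ty": -2.5,"tz": 0,"twist": 0},{"jaw": 0,"tx": -3,"ty": -2.5,"tz": 0,"twist": 0},{"jaw": 0,"tx": -3,"ty": -2.5,"tz": 0,"twist": 0},{"jaw": 0,"tx": -3,"ty": -2.5,"tz": 0,"twist": 0},{"jaw": 0,"tx": -3,"ty": -2.5,"tz": 0,"twist": 0},{"jaw": 0,"tx": -3,"ty": -2.5,"tz": 0,"twist": 0},{"jaw": 0,"tx": -3,"ty": -2.5,"tz": 0,"twist": 0}]' --force 20

```text
time_s: 1.1
position: [0.472, 0.3635, 0.2223]
orientation: [-0.001, -3.141, 0.001]
contact_force: [0.1, 0.1, -0.2]
grip_width: 0.127
finger_force: 0.0
```

Emit:
servo_tool --commands '[{"jaw": 0,"tx": -3,"ty": -2.5,"tz": 0,"twist": 0},{"jaw": 0,"tx": -3,"ty": -2.5,"tz": 0,"twist": 0},{"jaw": 0,"tx": -3,"ty": -2.5,"tz": 0,"twist": 0},{"jaw": 0,"tx": -3,"ty": -2.5,"tz": 0,"twist": 0},{"jaw": 0,"tx": -2.8,"ty": -2.5,"tz": 0,"twist": 0},{"jaw": 0,"tx": 0,"ty": 0,"tz": 2.5,"twist": 0},{"jaw": 0,"tx": 0,"ty": 0,"tz": 2.5,"twist": 0},{"jaw": 0,"tx": 0,"ty": 0,"tz": 1.5,"twist": 0},{"jaw": 0,"tx": 0,"ty": 0,"tz": 0,"twist": 0}]'

```text
time_s: 2.0
position: [0.617, 0.2392, 0.1547]
orientation: [-0.001, -3.136, 0.003]
contact_force: [-0.0, 0.6, 0.4]
grip_width: 0.006
finger_force: 0.0
```

```bash
python3 - <<'E'
from h import *
a=save('scene','s1');b=save('top','t1')
print(env.get_state()['position'],env.get_state()['joints'].round(2))
A=cv2.resize(b['pixels'][95:235,115:260],(400,386),interpolation=3);B=cv2.resize(a['pixels'][180:360,130:315],(400,389),interpolation=3)
o=np.zeros((389,800,3),np.uint8);o[:386,:400]=A;o[:,400:]=B
cv2.imwrite('pics/c1.png',np.clip(255*(o[:,:,::-1]/255.)**.6,0,255).astype(np.uint8))
E
```

```text
[0.61902807 0.24003693 0.15778802] [ 0.27  0.51  1.43 -0.    1.2  -1.3 ]
```

View pics/c1.png

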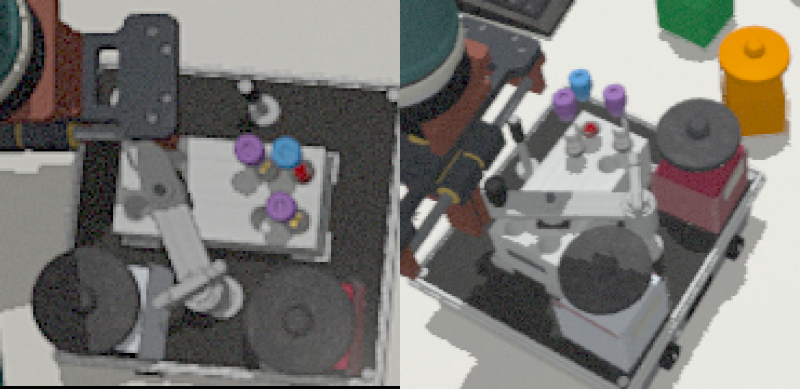

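The view shows the closed fingers standing just left of the knob (scene crop (468,215) against the knob at (497,190)). The post, the tubes and the jars are clear of them. I'll go down a bit further and push toward −y.

Emit:
servo_tool --commands '[{"jaw": 0,"tx": 0,"ty": 0,"tz": 1.4,"twist": 0},{"jaw": 0,"tx": 0,"ty": 0,"tz": 0,"twist": 0},{"jaw": 0,"tx": 0,"ty": -1,"tz": 0,"twist": 0},{"jaw": 0,"tx": 0,"ty": -1,"tz": 0,"twist": 0},{"jaw": 0,"tx": 0,"ty": -0.8,"tz": 0,"twist": 0},{"jaw": 0,"tx": 0,"ty": -0.8,"tz": 0,"twist": 0},{"jaw": 0,"tx": 0,"ty": -0.8,"tz": 0,"twist": 0},{"jaw": 0,"tx": 0,"ty": -0.6,"tz": 0,"twist": 0},{"jaw": 0,"tx": 0,"ty": 0,"tz": 0,"twist": 0}]'

```text
time_s: 3.0
position: [0.6188, 0.1884, 0.1436]
orientation: [-0.003, -3.141, 0.001]
contact_force: [0.1, 0.6, -0.4]
grip_width: 0.007
finger_force: 0.0
```

Emit:
servo_tool --commands '[{"jaw": 0,"tx": 0,"ty": -0.4,"tz": 0,"twist": 0},{"jaw": 0,"tx": 0,"ty": -0.4,"tz": 0,"twist": 0},{"jaw": 0,"tx": 0,"ty": -0.3,"tz": 0,"twist": 0}]'

```text
time_s: 3.3
position: [0.6189, 0.1786, 0.1435]
orientation: [-0.001, -3.141, 0.0]
contact_force: [1.2, 3.7, -0.5]
grip_width: 0.009
finger_force: 1.2
```

```bash
python3 - <<'E'
from h import *
s=env.get_state();print(s['position'],s['contact_force'])
a=save('scene','s2');b=save('top','t2')
A=cv2.resize(b['pixels'][95:235,115:260],(400,386),interpolation=3);B=cv2.resize(a['pixels'][180:360,130:315],(400,389),interpolation=3)
o=np.zeros((389,800,3),np.uint8);o[:386,:400]=A;o[:,400:]=B
cv2.imwrite('pics/c2.png',np.clip(255*(o[:,:,::-1]/255.)**.6,0,255).astype(np.uint8))
E
```

```text
[0.61893712 0.17862831 0.14353827] [ 1.22166264  3.68274989 -0.54983978]
```

View pics/c2.png

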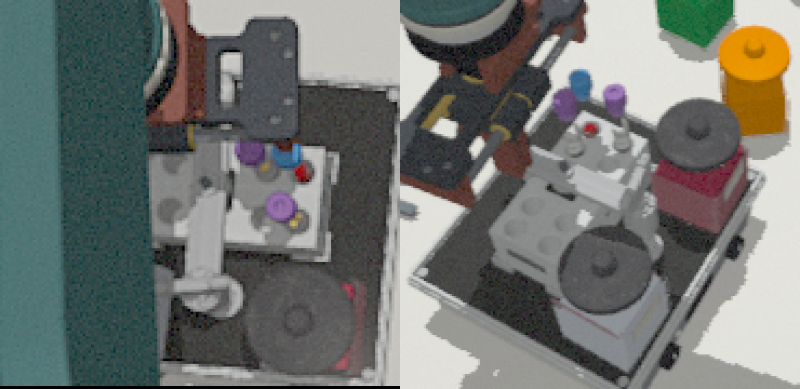

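The arm has nearly reached straight across (top crop: arm from (210,295) to (200,150)), and the tubes still stand at (250,150), (287,152) and (281,207). I'll keep pushing gently until the force rises at the post.

Emit:
servo_tool --commands '[{"jaw": 0,"tx": 0,"ty": -0.2,"tz": 0,"twist": 0},{"jaw": 0,"tx": 0,"ty": -0.2,"tz": 0,"twist": 0}]'

```text
time_s: 3.6
position: [0.6189, 0.1748, 0.1436]
orientation: [-0.001, -3.141, -0.0]
contact_force: [1.3, 3.3, -0.3]
grip_width: 0.004
finger_force: 1.7
```

Emit:
servo_tool --commands '[{"jaw": 0,"tx": 0,"ty": -0.15,"tz": 0,"twist": 0},{"jaw": 0,"tx": 0,"ty": -0.15,"tz": 0,"twist": 0}]'

```text
time_s: 3.8
position: [0.6188, 0.1733, 0.1436]
orientation: [-0.002, -3.141, -0.005]
contact_force: [0.3, 9.7, 0.3]
grip_width: 0.006
finger_force: 4.9
```

Emit:
servo_tool --commands '[{"jaw": 0,"tx": 0,"ty": -0.15,"tz": 0,"twist": 0},{"jaw": 0,"tx": 0,"ty": 0,"tz": 0,"twist": 0}]'

```text
time_s: 4.0
position: [0.6188, 0.1729, 0.1437]
orientation: [-0.002, -3.141, -0.007]
contact_force: [0.8, 10.8, -0.4]
grip_width: 0.002
finger_force: 5.5
```

The force rose from 3 to 11 N with almost no travel, so the arm is home on the post. Next I back off, lift, turn toward the nut grasp and look.

Emit:
servo_tool --commands '[{"jaw": 0,"tx": 0,"ty": 2,"tz": 0,"twist": 0},{"jaw": 0,"tx": 0,"ty": 1,"tz": -4,"twist": 0},{"jaw": 0,"tx": 0,"ty": 3,"tz": -4,"twist": 0},{"jaw": 0.27,"tx": 0,"ty": 2,"tz": 0,"twist": 0},{"jaw": 0.27,"tx": 0,"ty": 0,"tz": 0,"twist": -0.15},{"jaw": 0.27,"tx": 0,"ty": 0,"tz": 0,"twist": -0.15},{"jaw": 0.27,"tx": 0,"ty": 0,"tz": 0,"twist": -0.15},{"jaw": 0.27,"tx": 0,"ty": 0,"tz": 0,"twist": -0.15},{"jaw": 0.27,"tx": 0,"ty": 0,"tz": 0,"twist": -0.15},{"jaw": 0.27,"tx": 0,"ty": 0,"tz": 0,"twist": -0.15}]' --force 30

```text
time_s: 5.0
position: [0.6183, 0.2495, 0.2224]
orientation: [1.373, -2.823, 0.001]
contact_force: [-0.9, -0.1, 0.1]
grip_width: 0.271
finger_force: 0.0
```

```bash
python3 - <<'E'
from h import *
s=env.get_state();print(s['position'],s['contact_force'],s['joints'].round(3),s['grip_width'])
a=save('scene','s3');b=save('top','t3')
A=cv2.resize(b['pixels'][115:235,145:265],(400,400),interpolation=3);B=cv2.resize(a['pixels'][210:310,180:280],(400,400),interpolation=3)
o=np.hstack([A,B])
cv2.imwrite('pics/c3.png',np.clip(255*(o[:,:,::-1]/255.)**.6,0,255).astype(np.uint8))
E
```

```text
[0.61829695 0.24951338 0.22244748] [-0.90902232 -0.10451642  0.10246568] [ 2.810e-01  4.560e-01  1.352e+00 -1.000e-03  1.335e+00 -2.195e+00] 0.2710832148992515
```

View pics/c3.png

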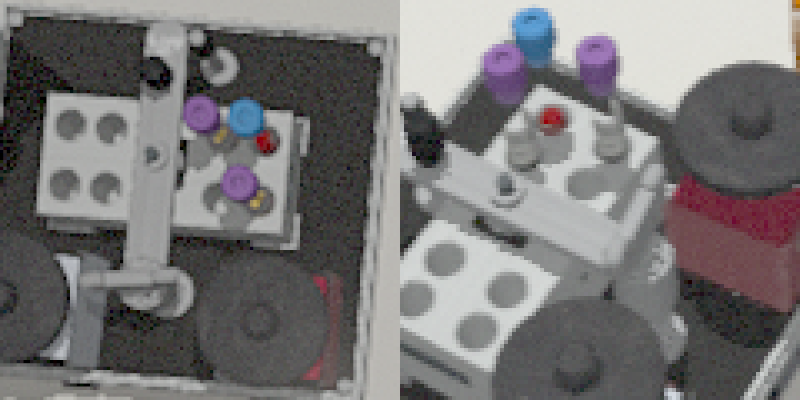

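The arm now lies straight across the block and against the post. In the top crop, the arm centreline runs from (166,35) to (148,260), the knob top is at (155,72), the post is at (200,42), and the blade runs from (82,279) to (180,272). The tubes and jars have not moved. Now to compute the nut grasp.

```bash
python3 - <<'E'
from h import *
b=dict(np.load('pics/t3.npz'))
T=lambda x,y:(145+(x+.5)/3.333-.5,115+(y+.5)/3.333-.5)
L=[ray(b,*T(*p),.168)[:2] for p in((82,279),(180,272))];d=L[1]-L[0]
print('blade',L,np.mean(L,0),np.linalg.norm(d),np.arctan2(d[1],d[0])+np.pi/2)
B=[ray(b,*T(*p),.137)[:2] for p in((148,260),(166,35))];e=B[1]-B[0]
print('bar yaw',np.arctan2(e[1],e[0]),B)
k=ray(b,*T(155,71),.165)[:2];print('knob',k,np.linalg.norm(k-np.mean(L,0)))
u=e/np.linalg.norm(e);print('stud from knob',k-.106*u)
hsv=cv2.cvtColor(b['pixels'],cv2.COLOR_RGB2GRAY)
print(hsv[192:205,166:204])
E
```

```text
blade [array([0.51716312, 0.19006554]), array([0.52002524, 0.14140394])] [0.51859418 0.16573474] 0.048745698363109824 0.05874913251687497
bar yaw -0.07841453044432284 [array([0.52916233, 0.16389339]), array([0.64607433, 0.15470696])]
knob [0.621264   0.15456386] 0.1032757545678811
stud from knob [0.51558972 0.16286728]
[[118 120  89  31  54  70  68  70  56  49  33  20  24  20  20   6  87 110
  105 111  97  90  99 104 108 104 112 121 102  42  22  24  24  25  23  18
   31  25]
 [150 157 126  47  58  63  68  67  67  69  57  47  23  10  16   0  80 102
  105 117 111 110 117 107  97  99 100 115 107  44   7  21  22  20  26  22
   25  22]
 [147 148 118  57  66  66  65  66  63  66  71  60  29  16  11  32  71  99
  110 123 120 117 113 108 110 118  96  85  78  24   9  17  22  21  26  17
   25  22]
 [142 146 117  56  62  62  62  65  58  63  64  40  18   4  14  52  80  89
  102 106 109 105 105 108 105 108 106  88  78  72  80  77  54  24  19  22
   28  21]
 [146 141 105  54  66  72  76  84  76  69  75  83  76  77  76  92 101  99
  102 103  99 105 105 105  93  95 107 111 114 111 112 110  92  66  44
[... 588 characters left out ...]
  70  57  33  35  37  41  31  35  33  70 100 115 124
   90  22]
 [124 124  46  67  74  62  57  47  44  40  48  48  42  34  37  36  34  34
   43  41  40  40  47  45  41  43  48  54  54  43  36  41  78  91 102 129
  101  35]
 [121 127  57  63  65  62  61  55  54  58  49  33  23  24  40  52  56  55
   56  58  61  65  64  59  62  91  81  60  58  39  38  39  68  96 114 123
  106  43]
 [112 121  56  61  62  66  64  63  68  65  55  25  18  15  27  50  66  63
   64  77  81  81  61  45  88 113  85  56  49  38  38  29  73 100 117 126
  103  38]
 [100 110  57  68  57  55  62  69  68  69  54  15  22  18  17  46  89  92
   94 108 100  91  99  86  97 102  84  66  40  43  35  44  67  98 118 127
   98  23]]
```

Emit:
servo_tool --commands '[{"jaw": 0.27,"tx": 0,"ty": 0,"tz": 0,"twist": -0.149},{"jaw": 0.27,"tx": 0,"ty": 0,"tz": 0,"twist": -0.149},{"jaw": 0.27,"tx": 0,"ty": 0,"tz": 0,"twist": -0.149},{"jaw": 0.27,"tx": 0,"ty": 0,"tz": 0,"twist": -0.149},{"jaw": 0.27,"tx": 2.4,"ty": 2.6,"tz": 0,"twist": -0.02},{"jaw": 0.27,"tx": 2.4,"ty": 2.6,"tz": 0,"twist": 0},{"jaw": 0.27,"tx": 2.4,"ty": 2.6,"tz": 0,"twist": 0},{"jaw": 0.27,"tx": 1.7,"ty": 1.9,"tz": 0,"twist": 0},{"jaw": 0.27,"tx": 0,"ty": 0,"tz": 0,"twist": 0},{"jaw": 0.27,"tx": 0,"ty": 0,"tz": 0,"twist": 0}]'

```text
time_s: 6.1
position: [0.5171, 0.1671, 0.2237]
orientation: [-2.155, 2.286, -0.001]
contact_force: [0.3, -0.6, -0.3]
grip_width: 0.273
finger_force: 0.0
```

```bash
cat >> h.py <<'E'
def st():
    s=env.get_state(); j=s['joints']; print(s['time_s'],'p',s['position'].round(4),'F',s['contact_force'].round(1),'M',s['ft_torque'].round(3),'alpha',(j[0]-j[5]).round(3),'j6',j[5].round(3),'grip',round(s['grip_width'],3),round(s['finger_force'],1))
E
python3 -c "from h import *;st();print(env.get_state()['joints'])"
```

```text
6.1 p [0.5171 0.1671 0.2237] F [ 0.3 -0.6 -0.3] M [ 0.107  0.088 -0.002] alpha 3.083 j6 -2.897 grip 0.273 0.0
[ 1.85655619e-01  2.76499197e-01  1.63151038e+00 -1.82955860e-04
  1.23321893e+00 -2.89698754e+00]
```

Emit:
servo_tool --commands '[{"jaw": 0.27,"tx": 0.2,"ty": -0.1,"tz": 1.5,"twist": 0},{"jaw": 0.27,"tx": 0,"ty": 0,"tz": 1.5,"twist": 0},{"jaw": 0.27,"tx": 0,"ty": 0,"tz": 1.5,"twist": 0},{"jaw": 0.27,"tx": 0,"ty": 0,"tz": 1.0,"twist": 0},{"jaw": 0.27,"tx": 0,"ty": 0,"tz": 1.0,"twist": 0},{"jaw": 0.27,"tx": 0,"ty": 0,"tz": 0.6,"twist": 0},{"jaw": 0.27,"tx": 0,"ty": 0,"tz": 0,"twist": 0}]'

```text
time_s: 6.8
position: [0.5176, 0.1654, 0.1518]
orientation: [2.158, -2.282, -0.001]
contact_force: [-0.8, 1.3, 0.0]
grip_width: 0.269
finger_force: 0.0
```

```bash
python3 - <<'E'
from h import *
st()
a=save('scene','s4');b=save('top','t4')
A=cv2.resize(b['pixels'][115:235,145:265],(400,400),interpolation=3);B=cv2.resize(a['pixels'][210:310,180:280],(400,400),interpolation=3)
o=np.hstack([A,B])
cv2.imwrite('pics/c4.png',np.clip(255*(o[:,:,::-1]/255.)**.6,0,255).astype(np.uint8))
E
```

```text
6.8 p [0.5176 0.1654 0.1518] F [-0.8  1.3  0. ] M [0.055 0.061 0.039] alpha 3.086 j6 -2.904 grip 0.269 0.0
```

View pics/c4.png

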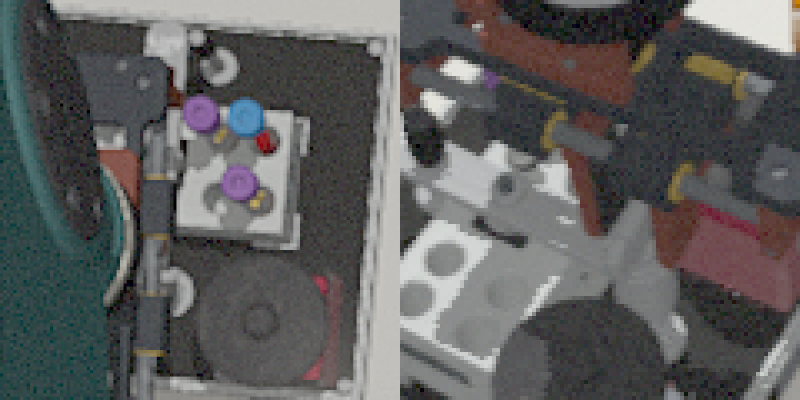

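The picture shows the two fingers at (590,190) and (675,240) in the scene crop, astride the blade at (635,230), with nothing touched. Closing.

Emit:
servo_tool --commands '[{"jaw": 0.05,"tx": 0,"ty": 0,"tz": 0,"twist": 0},{"jaw": 0.05,"tx": 0,"ty": 0,"tz": 0,"twist": 0},{"jaw": 0.05,"tx": 0,"ty": 0,"tz": 0,"twist": 0},{"jaw": 0.05,"tx": 0,"ty": 0,"tz": 0,"twist": 0}]' --force 30

```text
time_s: 7.3
position: [0.5179, 0.1655, 0.153]
orientation: [-2.159, 2.282, -0.0]
contact_force: [0.1, 0.8, 1.5]
grip_width: 0.089
finger_force: 29.6
```

```bash
python3 -c "from h import *;st()"
```

```text
7.3 p [0.5179 0.1655 0.153 ] F [0.1 0.8 1.5] M [0.278 0.214 0.147] alpha 3.086 j6 -2.904 grip 0.089 29.6
```

Emit:
servo_tool --commands '[{"jaw": 0.05,"tx": 0,"ty": 0,"tz": 0.03,"twist": 0.14},{"jaw": 0.05,"tx": 0,"ty": 0,"tz": 0.03,"twist": 0.14},{"jaw": 0.05,"tx": 0,"ty": 0,"tz": 0.03,"twist": 0.14},{"jaw": 0.05,"tx": 0,"ty": 0,"tz": 0.03,"twist": 0.14},{"jaw": 0.05,"tx": 0,"ty": 0,"tz": 0.03,"twist": 0.14},{"jaw": 0.05,"tx": 0,"ty": 0,"tz": 0,"twist": 0}]' --force 40

```text
time_s: 7.9
position: [0.516, 0.1663, 0.1513]
orientation: [1.238, -2.885, -0.004]
contact_force: [-5.3, 5.2, 4.2]
grip_width: 0.088
finger_force: 40.0
```

```bash
python3 -c "from h import *;st()"
```

```text
7.9 p [0.516  0.1663 0.1513] F [-5.3  5.2  4.2] M [ 0.934  0.883 -0.11 ] alpha 2.383 j6 -2.2 grip 0.088 40.0
```

The force is sideways, along the blade: the grip is 3 mm off the axis, which lies at about (0.518, 0.1685). I'll open slightly, recentre and regrip.

Emit:
servo_tool --commands '[{"jaw": 0.2,"tx": 0,"ty": 0,"tz": 0,"twist": 0},{"jaw": 0.2,"tx": -0.1,"ty": 0.1,"tz": 0,"twist": 0},{"jaw": 0.2,"tx": -0.12,"ty": 0.11,"tz": 0,"twist": 0},{"jaw": 0.2,"tx": 0,"ty": 0,"tz": 0,"twist": 0},{"jaw": 0.05,"tx": 0,"ty": 0,"tz": 0,"twist": 0},{"jaw": 0.05,"tx": 0,"ty": 0,"tz": 0,"twist": 0},{"jaw": 0.05,"tx": 0,"ty": 0,"tz": 0,"twist": 0},{"jaw": 0.05,"tx": 0,"ty": 0,"tz": 0,"twist": 0}]' --force 40

```text
time_s: 8.7
position: [0.5177, 0.1684, 0.1511]
orientation: [1.245, -2.884, -0.0]
contact_force: [-0.2, 1.0, 0.9]
grip_width: 0.084
finger_force: 40.0
```

```bash
python3 -c "from h import *;st()"
```

```text
8.7 p [0.5177 0.1684 0.1511] F [-0.2  1.   0.9] M [ 0.264  0.171 -0.133] alpha 2.386 j6 -2.198 grip 0.084 40.0
```

Emit:
servo_tool --commands '[{"jaw": 0.05,"tx": 0,"ty": 0,"tz": 0.03,"twist": 0.14},{"jaw": 0.05,"tx": 0,"ty": 0,"tz": 0.03,"twist": 0.14},{"jaw": 0.05,"tx": 0,"ty": 0,"tz": 0.03,"twist": 0.14},{"jaw": 0.05,"tx": 0,"ty": 0,"tz": 0.03,"twist": 0.14},{"jaw": 0.05,"tx": 0,"ty": 0,"tz": 0,"twist": 0}]'

```text
time_s: 9.2
position: [0.5175, 0.1686, 0.1498]
orientation: [0.398, -3.116, -0.001]
contact_force: [-0.2, 3.2, 0.1]
grip_width: 0.089
finger_force: 40.0
```

```bash
python3 -c "from h import *;st()"
```

```text
9.2 p [0.5175 0.1686 0.1498] F [-0.2  3.2  0.1] M [ 0.391  0.084 -0.219] alpha 1.825 j6 -1.637 grip 0.089 40.0
```

Emit:
servo_tool --commands '[{"jaw": 0.05,"tx": 0,"ty": 0,"tz": -0.01,"twist": -0.06},{"jaw": 0.05,"tx": 0,"ty": 0,"tz": 0,"twist": 0}]'

```text
time_s: 9.4
position: [0.5176, 0.1685, 0.15]
orientation: [0.499, -3.101, -0.001]
contact_force: [-1.6, 2.2, 0.3]
grip_width: 0.092
finger_force: 40.0
```

```bash
python3 -c "from h import *;st()"
```

```text
9.4 p [0.5176 0.1685 0.15  ] F [-1.6  2.2  0.3] M [ 0.517  0.331 -0.104] alpha 1.89 j6 -1.702 grip 0.092 40.0
```

Emit:
servo_tool --commands '[{"jaw": 0.05,"tx": 0,"ty": 0,"tz": 0.01,"twist": 0.06},{"jaw": 0.05,"tx": 0,"ty": 0,"tz": 0.03,"twist": 0.14},{"jaw": 0.05,"tx": 0,"ty": 0,"tz": 0.03,"twist": 0.14},{"jaw": 0.05,"tx": 0,"ty": 0,"tz": 0.03,"twist": 0.14},{"jaw": 0.05,"tx": 0,"ty": 0,"tz": 0.03,"twist": 0.14},{"jaw": 0.05,"tx": 0,"ty": 0,"tz": 0,"twist": 0}]'

```text
time_s: 10.0
position: [0.5173, 0.1689, 0.1488]
orientation: [-0.477, -3.104, -0.001]
contact_force: [-2.9, 5.0, 1.6]
grip_width: 0.085
finger_force: 40.0
```

```bash
python3 -c "from h import *;st()"
```

```text
10.0 p [0.5173 0.1689 0.1488] F [-2.9  5.   1.6] M [ 0.677  0.291 -0.211] alpha 1.266 j6 -1.078 grip 0.085 40.0
```

Emit:
servo_tool --commands '[{"jaw": 0.05,"tx": 0.05,"ty": 0.03,"tz": 0,"twist": 0},{"jaw": 0.05,"tx": 0,"ty": 0,"tz": -0.03,"twist": -0.14},{"jaw": 0.05,"tx": 0,"ty": 0,"tz": 0,"twist": 0},{"jaw": 0.05,"tx": 0,"ty": 0,"tz": 0,"twist": 0}]'

```text
time_s: 10.4
position: [0.5174, 0.1688, 0.1491]
orientation: [-0.26, -3.131, -0.0]
contact_force: [-2.3, 3.6, 1.0]
grip_width: 0.088
finger_force: 40.0
```

```bash
python3 -c "from h import *;st();print(env.get_state()['joint_torque'][[0,5]])"
```

```text
10.4 p [0.5174 0.1688 0.1491] F [-2.3  3.6  1. ] M [0.613 0.21  0.229] alpha 1.405 j6 -1.217 grip 0.088 40.0
[-2.33310811  0.03053949]
```

Emit:
servo_tool --commands '[{"jaw": 0.05,"tx": 0,"ty": 0,"tz": 0.03,"twist": 0.14},{"jaw": 0.05,"tx": 0,"ty": 0,"tz": 0,"twist": 0},{"jaw": 0.05,"tx": 0,"ty": 0,"tz": 0,"twist": 0}]'

```text
time_s: 10.7
position: [0.5173, 0.1689, 0.1488]
orientation: [-0.474, -3.105, -0.0]
contact_force: [-2.5, 2.9, 1.8]
grip_width: 0.09
finger_force: 40.0
```

```bash
python3 -c "from h import *;st();print(env.get_state()['joint_torque'][[0,5]])"
```

```text
10.7 p [0.5173 0.1689 0.1488] F [-2.5  2.9  1.8] M [ 0.627  0.319 -0.149] alpha 1.268 j6 -1.08 grip 0.09 40.0
[-2.25474358e+00 -7.23893245e-04]
```

Emit:
servo_tool --commands '[{"jaw": 0.05,"tx": 0,"ty": 0,"tz": 0.03,"twist": 0.14},{"jaw": 0.05,"tx": 0,"ty": 0,"tz": 0.03,"twist": 0.14},{"jaw": 0.05,"tx": 0,"ty": 0,"tz": 0.03,"twist": 0.14},{"jaw": 0.05,"tx": 0,"ty": 0,"tz": 0.03,"twist": 0.14},{"jaw": 0.05,"tx": 0,"ty": 0,"tz": 0,"twist": 0}]'

```text
time_s: 11.2
position: [0.517, 0.1691, 0.1477]
orientation: [-1.318, -2.851, -0.0]
contact_force: [-4.8, 4.4, 4.4]
grip_width: 0.087
finger_force: 40.1
```

```bash
python3 -c "from h import *;st()"
```

```text
11.2 p [0.517  0.1691 0.1477] F [-4.8  4.4  4.4] M [ 0.691  0.333 -0.09 ] alpha 0.705 j6 -0.516 grip 0.087 40.1
```

Emit:
servo_tool --commands '[{"jaw": 0.05,"tx": 0,"ty": 0,"tz": 0.03,"twist": 0.14},{"jaw": 0.05,"tx": 0,"ty": 0,"tz": 0.03,"twist": 0.14},{"jaw": 0.05,"tx": 0,"ty": 0,"tz": 0,"twist": 0}]'

```text
time_s: 11.5
position: [0.5169, 0.1692, 0.1472]
orientation: [-1.703, -2.639, -0.0]
contact_force: [-5.3, 5.8, 4.9]
grip_width: 0.088
finger_force: 40.2
```

```bash
python3 -c "from h import *;st()"
```

```text
11.5 p [0.5169 0.1692 0.1472] F [-5.3  5.8  4.9] M [ 0.763  0.39  -0.011] alpha 0.425 j6 -0.236 grip 0.088 40.2
```

Emit:
servo_tool --commands '[{"jaw": 0.05,"tx": 0.08,"ty": -0.02,"tz": -0.06,"twist": 0},{"jaw": 0.05,"tx": 0,"ty": 0,"tz": -0.03,"twist": -0.14},{"jaw": 0.05,"tx": 0,"ty": 0,"tz": 0,"twist": 0},{"jaw": 0.05,"tx": 0,"ty": 0,"tz": 0,"twist": 0}]'

```text
time_s: 11.9
position: [0.5169, 0.1693, 0.1476]
orientation: [1.515, 2.752, -0.001]
contact_force: [-1.9, 2.7, -2.2]
grip_width: 0.089
finger_force: 40.1
```

```bash
cat >> h.py <<'E'
def feel(n=5):
    m=[];f=[];st()
    for i in range(n):
        s=env.get_state();m.append(s['ft_torque'][2]);f.append(s['contact_force']);capture('top')
    print('Mz',np.round(m,3),'mean',np.mean(m).round(3),'F',np.mean(f,0).round(1))
E
python3 -c "from h import *;feel()"
```

```text
11.9 p [0.5169 0.1693 0.1476] F [-1.9  2.7 -2.2] M [ 0.437 -0.124  0.274] alpha 0.564 j6 -0.374 grip 0.089 40.1
Mz [0.274 0.312 0.273 0.298 0.281] mean 0.288 F [-1.5  2.9 -2.5]
```

Emit:
servo_tool --commands '[{"jaw": 0.05,"tx": 0,"ty": 0,"tz": 0.03,"twist": 0.14},{"jaw": 0.05,"tx": 0,"ty": 0,"tz": 0,"twist": 0},{"jaw": 0.05,"tx": 0,"ty": 0,"tz": 0,"twist": 0}]'

```text
time_s: 12.45
position: [0.5168, 0.1693, 0.1473]
orientation: [-1.698, -2.643, 0.0]
contact_force: [-0.8, 2.4, -4.9]
grip_width: 0.091
finger_force: 40.1
```

```bash
python3 -c "from h import *;feel()"
```

```text
12.45 p [0.5168 0.1693 0.1473] F [-0.8  2.4 -4.9] M [ 0.373 -0.293 -0.09 ] alpha 0.428 j6 -0.239 grip 0.091 40.1
Mz [-0.09  -0.076 -0.017 -0.057 -0.04 ] mean -0.056 F [-1.   2.4 -5.3]
```

Felt mean is about 0.12 N·m, at the lower edge of the band. Next I tighten another 0.28 rad and feel again, nudging more slowly.

Emit:
servo_tool --commands '[{"jaw": 0.05,"tx": 0,"ty": 0,"tz": 0.08,"twist": 0.14},{"jaw": 0.05,"tx": 0,"ty": 0,"tz": 0.04,"twist": 0.14},{"jaw": 0.05,"tx": 0,"ty": 0,"tz": 0,"twist": 0},{"jaw": 0.05,"tx": 0,"ty": 0,"tz": 0,"twist": 0}]'

```text
time_s: 13.1
position: [0.5168, 0.1694, 0.1467]
orientation: [-2.049, -2.382, 0.0]
contact_force: [-3.9, 2.5, 2.8]
grip_width: 0.089
finger_force: 40.3
```

```bash
python3 -c "from h import *;feel()"
```

```text
13.1 p [0.5168 0.1694 0.1467] F [-3.9  2.5  2.8] M [ 0.294  0.163 -0.043] alpha 0.15 j6 0.04 grip 0.089 40.3
Mz [-0.043 -0.025 -0.047  0.01  -0.002] mean -0.021 F [-4.6  2.6  3.7]
```

Emit:
servo_tool --commands '[{"jaw": 0.05,"tx": 0,"ty": 0,"tz": -0.01,"twist": -0.05},{"jaw": 0.05,"tx": 0,"ty": 0,"tz": -0.01,"twist": -0.05},{"jaw": 0.05,"tx": 0,"ty": 0,"tz": -0.01,"twist": -0.04},{"jaw": 0.05,"tx": 0,"ty": 0,"tz": 0,"twist": 0},{"jaw": 0.05,"tx": 0,"ty": 0,"tz": 0,"twist": 0}]'

```text
time_s: 13.85
position: [0.5168, 0.1694, 0.147]
orientation: [1.881, 2.516, -0.0]
contact_force: [-4.9, 2.0, 4.4]
grip_width: 0.09
finger_force: 40.2
```

```bash
python3 -c "from h import *;feel()"
```

```text
13.85 p [0.5168 0.1694 0.147 ] F [-4.9  2.   4.4] M [0.287 0.239 0.032] alpha 0.287 j6 -0.097 grip 0.09 40.2
Mz [0.032 0.069 0.034 0.035 0.048] mean 0.044 F [-4.7  2.3  4.2]
```

Emit:
servo_tool --commands '[{"jaw": 0.05,"tx": 0,"ty": 0,"tz": 0.01,"twist": 0.05},{"jaw": 0.05,"tx": 0,"ty": 0,"tz": 0.01,"twist": 0.05},{"jaw": 0.05,"tx": 0,"ty": 0,"tz": 0.01,"twist": 0.04},{"jaw": 0.05,"tx": 0,"ty": 0,"tz": 0,"twist": 0},{"jaw": 0.05,"tx": 0,"ty": 0,"tz": 0,"twist": 0}]'

```text
time_s: 14.6
position: [0.5167, 0.1694, 0.1467]
orientation: [2.052, 2.379, -0.0]
contact_force: [-3.8, 2.7, 3.6]
grip_width: 0.091
finger_force: 40.3
```

```bash
python3 -c "from h import *;feel()"
```

```text
14.6 p [0.5167 0.1694 0.1467] F [-3.8  2.7  3.6] M [0.234 0.274 0.191] alpha 0.147 j6 0.043 grip 0.091 40.3
Mz [0.191 0.215 0.247 0.224 0.225] mean 0.22 F [-4.8  2.4  4.5]
```

Emit:
servo_tool --commands '[{"jaw": 0.05,"tx": 0.04,"ty": -0.04,"tz": -0.06,"twist": -0.14},{"jaw": 0.05,"tx": 0,"ty": 0,"tz": 0,"twist": 0},{"jaw": 0.05,"tx": 0,"ty": 0,"tz": 0,"twist": 0}]'

```text
time_s: 15.15
position: [0.5168, 0.1695, 0.147]
orientation: [1.885, 2.512, -0.0]
contact_force: [-2.6, 1.5, 1.0]
grip_width: 0.091
finger_force: 40.3
```

```bash
python3 -c "from h import *;feel()"
```

```text
15.15 p [0.5168 0.1695 0.147 ] F [-2.6  1.5  1. ] M [-0.046 -0.132  0.301] alpha 0.283 j6 -0.093 grip 0.091 40.3
Mz [0.301 0.295 0.286 0.291 0.265] mean 0.287 F [-2.   0.4  0.9]
```

Emit:
servo_tool --commands '[{"jaw": 0.05,"tx": 0,"ty": 0,"tz": 0.03,"twist": 0.14},{"jaw": 0.05,"tx": 0,"ty": 0,"tz": 0,"twist": 0},{"jaw": 0.05,"tx": 0,"ty": 0,"tz": 0,"twist": 0}]'

```text
time_s: 15.7
position: [0.5167, 0.1695, 0.1467]
orientation: [2.05, 2.38, 0.0]
contact_force: [-1.4, -1.1, 2.5]
grip_width: 0.092
finger_force: 40.3
```

```bash
python3 -c "from h import *;feel()"
```

```text
15.7 p [0.5167 0.1695 0.1467] F [-1.4 -1.1  2.5] M [-0.287 -0.306 -0.023] alpha 0.148 j6 0.042 grip 0.092 40.3
Mz [-0.023 -0.006 -0.013 -0.021 -0.016] mean -0.016 F [-1.8 -1.3  1.7]
```

The mean felt is 0.136–0.14 N·m, which is mid-band for finger-tight. Let go and lift clear.

Emit:
servo_tool --commands '[{"jaw": 0.2,"tx": 0,"ty": 0,"tz": 0,"twist": 0},{"jaw": 0.24,"tx": 0,"ty": 0,"tz": 0,"twist": 0},{"jaw": 0.24,"tx": 0,"ty": 0,"tz": 0,"twist": 0},{"jaw": 0.24,"tx": 0,"ty": 0,"tz": -1,"twist": 0},{"jaw": 0.24,"tx": 0,"ty": 0,"tz": -2,"twist": 0},{"jaw": 0.24,"tx": 0,"ty": 0,"tz": -3,"twist": 0},{"jaw": 0.24,"tx": 0,"ty": 0,"tz": -3,"twist": 0},{"jaw": 0.24,"tx": 0,"ty": 0,"tz": -2,"twist": 0}]'

```text
time_s: 16.75
position: [0.5173, 0.17, 0.2596]
orientation: [2.052, 2.376, 0.004]
contact_force: [0.9, 0.6, 0.8]
grip_width: 0.241
finger_force: 0.0
```

Emit:
servo_tool --commands '[{"jaw": 0.24,"tx": 0,"ty": -2,"tz": 0,"twist": 0},{"jaw": 0.24,"tx": 3,"ty": -2,"tz": 0,"twist": 0},{"jaw": 0.24,"tx": 4,"ty": 0,"tz": 0,"twist": 0},{"jaw": 0.24,"tx": 4,"ty": 0,"tz": 0,"twist": 0},{"jaw": 0.24,"tx": 4,"ty": 0,"tz": 0,"twist": 0},{"jaw": 0.24,"tx": 0,"ty": 0,"tz": 0,"twist": 0},{"jaw": 0.24,"tx": 0,"ty": 0,"tz": 0,"twist": 0}]'

```text
time_s: 17.45
position: [0.4548, 0.3129, 0.2571]
orientation: [2.051, 2.379, 0.0]
contact_force: [-0.9, -0.8, 0.4]
grip_width: 0.238
finger_force: 0.0
```

```bash
python3 - <<'E'
from h import *
st()
a=save('scene','s5');b=save('top','t5')
A=cv2.resize(b['pixels'][115:235,145:265],(400,400),interpolation=3);B=cv2.resize(a['pixels'][200:340,150:290],(400,400),interpolation=3)
o=np.hstack([A,B])
cv2.imwrite('pics/c5.png',np.clip(255*(o[:,:,::-1]/255.)**.6,0,255).astype(np.uint8))
E
```

```text
17.45 p [0.4548 0.3129 0.2571] F [-0.9 -0.8  0.4] M [-0.024 -0.018  0.032] alpha 0.148 j6 0.33 grip 0.238 0.0
```

View pics/c5.png

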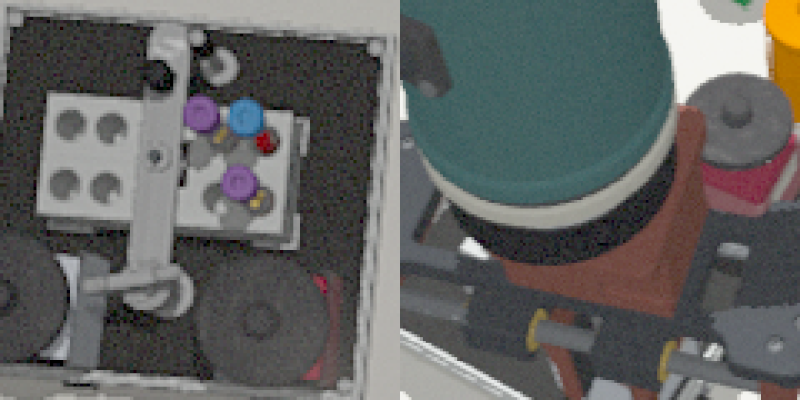

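The picture shows the arm still home against the post: the knob at (157,74) is shifted only by the arm's sinking. The blade is at (85,285)–(178,270), and the block, tubes and jars are where they were, with the gripper clear. Handing in.

```bash
python3 -c "from h import *;print(order.close_job())"
```

```text
the job is handed in; nothing more can be done
None
```

I swung the hold-down arm home against the stop post and tightened the wing nut to a felt mean torque of about 0.14 N·m, mid-range for finger-tight. I held one grip in short arcs, apart from a single early regrip to recentre. The final pictures show no shift of the jars, tubes or block. The gripper had let go and was clear when I handed the job in at about 17.5 s; no verdict was returned.

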